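# Set the bar gauge and hold its reading loupe up

## Task

Read the thickness of the silver bar on the measuring stand: first push the gauge's top knob down gently until the sprung foot bears on the bar and is pressed in by about half of its 12 mm travel, and take the hand off the knob, where it stays. Then pinch the loupe's grip head so that the button in its side is pressed in, pull the mast straight up past its first stop to the second stop at the top of its travel, and finish while still pinching it and holding it up there. Leave the bar on the anvil and do not disturb the other things on the bench.

Things in the scene. Friction and masses are not known exactly. Their poses are not given: they have to be found in the camera images.
- stand: measuring stand bolted to the bench: grey base plate 150 x 260 x 12 mm; origin at the centre of the base's underside, on the bench. In its frame: the gauge (round steel anvil, diameter 56 mm, top 32 mm above the bench; column behind it at -x, bracket 150 to 180 mm up with a dial on its +x face; quill on the axis x = 0, y = -80 mm) and the telescoping loupe mast (axis x = 0, y = +80 mm; fixed sleeve of diameter 30 mm, top 112 mm above the bench). Its z is up
- quill (a joint): travel of the gauge's vertical quill, m: 0 fully up, grows to 0.056 as it is pushed DOWN; slides stiffly (about 5 N friction less 1.5 N weight) and stays where it is left
- knob_top (a point): centre of the flat top of the quill's dark round knob (diameter 26 mm, 12 mm thick), 250 mm above the bench when quill = 0; the highest point of the gauge, pushed from above with shut fingers
- foot (a joint): how far the sprung foot at the quill's lower end is pressed into the quill, m: 0 free, 0.012 fully in; this is the gauge's reading. Spring 300 N/m with 0.9 N preload (2.7 N at half travel)
- foot_tip (a point): centre of the flat underside of the foot (steel disc, diameter 12 mm), straight below knob_top: 164 mm below it while the foot is free, less the value of foot
- bar_center (a point): centre of the loose silver bar, 18 x 70 x 14 mm, that lies flat on the anvil below the foot, long side roughly along the stand's y; its top is 7 mm above this point
- mast (a joint): extension of the telescoping loupe mast, m: 0 pushed in and locked by its catch; first stop at about 0.045, where the catch clicks in and holds it if the button is not pressed; second stop at 0.090, the end of travel, with NO catch: a return spring and the weight (3 N in all at the bottom, 6 N at the top) pull it back down unless it is held. Slides only while the button is pressed in by more than 4 mm
- grip_head (a point): centre of the mast's black grip head, a block 26 mm (stand's x) x 24 mm (y) x 40 mm high on top of the mast, 132 mm above the bench when mast = 0. Axes as the stand's. A 6 mm wire arm leaves its -y face 10 mm below its centre and leads down, towards +x and -y, to the round loupe (diameter 58 mm, upright, 75 mm in +x, 160 mm in -y and 57 mm below this point) and rises with it. Both x faces are free: pinch across x, from above, with the fingers at this height
- button (a joint): how far the catch button is pressed into the grip head, m: 0 out (6 mm proud of the head's +x face), 0.006 flush; spring about 2.4 N at 0 to 7.2 N flush
- button_face (a point): centre of the round steel button's outer face (diameter 16 mm), on the +x side of the grip head at half its height: 19 mm in +x from grip_head when out
- hammer_mid (a point): bystander: hammer lying beside the stand, 260 mm long; a point at its middle
- mandrel_mid (a point): bystander: tapered steel ring mandrel standing on a round foot, 60 mm wide, 130 mm high; point half-way up
- jar_mid (a point): bystander: small glass jar, diameter 48 mm, 50 mm high; its centre
- block_mid (a point): bystander: flat steel bench block 60 x 60 x 24 mm; its centre

How it is judged:
On the way, in this order (a step that is already met when the one before it is completed fails the run):
1. the gauge's foot bears on the bar, pressed in 2 to 10 mm, the knob let go and the loupe mast still down (value of joint foot between 0.002 and 0.01 m and contact force between foot and bar above 0.3 N and contact force between quill and the arm below 0.1 N and contact force between quill and the fingers below 0.1 N and value of joint mast below 0.01 m), for 0.3 s.
2. the button is pinched in and the mast is past its first stop (value of joint button above 0.003 m and value of joint mast above 0.055 m and contact force between mast and the fingers above 2 N), for 0.1 s.
At the end, for the whole second after the job is handed in: the fingers still pinch the grip head with the button pressed in, the mast is held within 6 mm of its second stop (extension over 84 mm of 90), and the gauge's foot still bears on the bar on the anvil, pressed in between 2 and 10 mm (value of joint mast above 0.084 m and velocity of joint mast below 0.02 m/s and value of joint button above 0.003 m and contact force between mast and the fingers above 2 N and contact force between button and the fingers above 1 N and value of joint foot between 0.002 and 0.01 m and contact force between foot and bar above 0.3 N and z of bar_center in the frame of stand between 0.036 and 0.042 m); the arm keeps its last pose, push and grip.
It fails at once if the bar is squeezed hard by the gauge's foot (over 25 N) (contact force between foot and bar above 25 N).
It fails at once if a bystander is moved by more than 20 mm (distance of any of hammer_mid, mandrel_mid, jar_mid, block_mid from where it was at the start of the episode above 0.02 m).
It also fails if it takes over 48 s, if anything falls off the work surface, if the arm or the gripper's body presses on something with over 40 N, if the wrist force passes 120 N, or if a joint passes its speed limit or range.

## Robot

A 7-joint arm with a two-finger parallel gripper is mounted at the origin on the work surface. World frame = base frame: x ahead of the robot, y to its left, z up, the work surface at z = 0. Lengths are in m, angles in rad, forces in N, time in s.
With the tool pointing down it reaches from about 0.4 to 0.85 m from the base axis. Payload 4.5 kg.
Tool frame: the origin (TCP) lies on the centre line of the jaws, within the pads' length; the fingertips stand 11 mm ahead of it and the grasp point (between the pads) lies 8 mm behind it; z points along the fingers, y is the line along which they close (so a half turn about z gives the same grasp; the last joint's range is limited). The gripper opens to 88 mm and grips with 3 to 60 N. Pads are 18 mm wide; open, the fingers measure 123 mm over their backs; the gripper's body (75 mm by 187 mm) begins 45 mm behind the grasp point.
Start: joints at [-1.153, 0.689, -0.195, 1.565, 0.157, 0.902, -0.215], TCP at [0.234, 0.58, 0.25] pointing down, gripper open.
Joint ranges: [-3.01, 3.01], [-0.46, 2.08], [-1.47, 1.51], [0.13, 2.56], [-1, 4.14], [0.04, 2.09], [-2.66, 2.66]. Speed limits (rad/s): [2.57, 2.57, 3.14, 3.14, 3.14, 3.14, 3.14].

## Interface

Orientations are given as a unit quaternion [x, y, z, w].
In Python, from plant import * gives the robot as it stands. The module is installed in compiled form; this text tells all that it offers.
- The arm moves only by the tool send_rows, never from a script. Its argument "motion" is a list of rows, each an object of numbers: "x", "y", "z": the shift along the tool's x, y, z in cm; "rx", "ry", "rz": the turn, a rotation vector about the tool's x, y, z in rad; "jaw": the finger opening in cm, from 0 to 8.81. In form: [{"x": .., "y": .., "z": .., "rx": .., "ry": .., "rz": .., "jaw": ..}, ...]. A call has exactly 5 rows; each row shifts and turns the commanded pose from where the row before left it, along the tool's axes as they then stand; what a row does not reach is not made up. A row lasts 1/10 s, in which the tool goes at most 50 mm and 8.59 degrees, less where a joint would pass 70% of its speed; a pose out of reach is approached as far as the arm can. A call is refused whole if a number of a shift passes 5 or a number of a turn 0.15, either way. A call with a gripper value outside its range is refused whole. The fingers move at their own pace and stop on an object; "grip_force" is the grip in N (left out, the last holds). Time passes only in rows, so rows that do not move let the fingers close, or fill a call up. It gives the time, the measured TCP pose, the force, the opening and the grip force at its end, in the units of the state.
- get_state(): the state, without advancing time (a new reading comes with each control period).
- snapshot(name): name is "scene" or "top" or "wrist"; returns a dict with "img" (420x560x3 uint8, red, green, blue), "vertical_fov" (degrees; the focal length in pixels is half the picture's height over the tangent of half this angle, whatever the lens; pixels are square), "cx", "cy" (the principal point, pixels), "extrinsics" (4x4, takes a point from camera to world coordinates). Camera axes: x right, y up, looking along -z (the intrinsics and any distortion apply to the point x, -y, -z); pixel columns grow to the right and rows downward; lengths in m; the calibration is good to about 2 mm. A picture is of the moment at which its call begins. There is no depth.
- finish_job(): hands the job in; it is judged then, once.
The state is a dict: "clock": time; "q": joint angles; "qd": joint speeds; "joint_torque": joint torques, N m; "tool_pos": TCP position; "eef_rot": TCP orientation; "contact_force": force on the tool from outside, world axes, zero at the start; "moment": the same for the moment, N m; "opening": opening from 0.0 (shut) to 1.0 (fully open); "finger_force": force on a finger pad.
Only numpy, scipy, OpenCV 4.12 (cv2) and the standard library are available. Lean on these libraries where they do the work, as an engineer would, in place of code of your own. Each camera call takes 0.05 s, during which the arm holds its last target. There are 200 camera calls.

## Working session

There is one attempt and no reset: what is moved stays moved. The work goes in short steps, Python scripts to look and compute and a tool call to move; the robot and the scene stay as the last step left them, time stands still between calls to the robot, and variables do not carry over. Pictures are saved under pics/ and viewed, at most 10 in all, crops included, and the job is handed in when it is done.

Besides the shell and the picture viewer there is one more tool, called after "Emit:" as name(argument=value, ...) on one line, values as JSON. send_rows: Moves the arm, as the interface text tells. Its arguments: {"type":"object","properties":{"motion":{"type":"array"},"grip_force":{"type":"number"}},"required":["motion"]}

```bash
mkdir -p pics
cat > h.py <<'E'
from plant import *
import numpy as np, cv2
def save(n,f):
    s=snapshot(n); cv2.imwrite('pics/'+f,s['img'][:,:,::-1]); np.savez('pics/'+f+'.npz',E=s['extrinsics'],v=s['vertical_fov'],c=[s['cx'],s['cy']]); print(n,{k:v for k,v in s.items() if k!='img'})
def load(f):
    d=np.load('pics/'+f+'.npz'); return d['E'],210/np.tan(np.radians(float(d['v']))/2),d['c']
def proj(f,P):
    E,F,c=load(f); p=(np.atleast_2d(P)-E[:3,3])@E[:3,:3]
    return np.c_[c[0]+F*p[:,0]/-p[:,2], c[1]-F*p[:,1]/-p[:,2]]
def ray(f,u,z):
    E,F,c=load(f); d=E[:3,:3]@np.array([(u[0]-c[0])/F,-(u[1]-c[1])/F,-1]); return E[:3,3]+d*(z-E[2,3])/d[2]
E
python3 - <<'E'
from h import *
save('scene','s1.png');save('top','t1.png')
print(get_state())
E
```

```text
scene {'vertical_fov': 54.02486776586075, 'cx': 278.06686642694876, 'cy': 210.32108288954518, 'extrinsics': array([[-0.472975  , -0.67109633,  0.57089786,  1.05728734],
       [ 0.88107491, -0.35930805,  0.30757882,  0.29381468],
       [-0.00128682,  0.64848087,  0.76122986,  0.73896043],
       [ 0.        ,  0.        ,  0.        ,  1.        ]])}
top {'vertical_fov': 43.9837454484244, 'cx': 279.2332087401363, 'cy': 209.62511516612358, 'extrinsics': array([[ 0.02932356,  0.98605629, -0.16380821,  0.44927453],
       [-0.99930327,  0.03270482,  0.01798243,  0.0607031 ],
       [ 0.02308901,  0.16316677,  0.98632829,  1.30809716],
       [ 0.        ,  0.        ,  0.        ,  1.        ]])}
{'clock': 0.1, 'q': array([-1.15320746,  0.68988755, -0.19451586,  1.56622013,  0.15728616,
        0.90250974, -0.21512692]), 'qd': array([-2.75933250e-04, -1.44654366e-03, -1.15446481e-03, -2.19321556e-03,
       -2.65871952e-05,  1.77153977e-03,  1.01882187e-03]), 'joint_torque': array([-3.15791782e-03, -5.28497744e+01, -1.27146419e+00, -1.53836918e+01,
       -5.25627541e-02,  1.94468492e-03,  2.74097050e-05]), 'tool_pos': array([0.2338578 , 0.57901316, 0.24900325]), 'eef_rot': array([ 1.90701603e-01,  9.81647712e-01, -8.11834527e-04, -9.99517068e-05]), 'contact_force': array([ 0.80791354, -0.32367474, -0.7033928 ]), 'moment': array([-0.01881663, -0.00369608,  0.00706496]), 'finger_force': 0.0, 'opening': 0.9990280253726198}
```

View pics/s1.png

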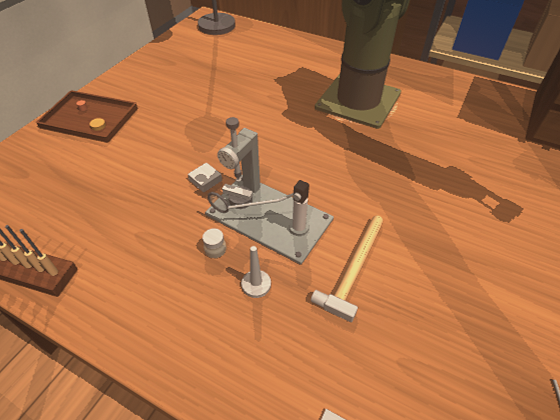

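View pics/t1.png

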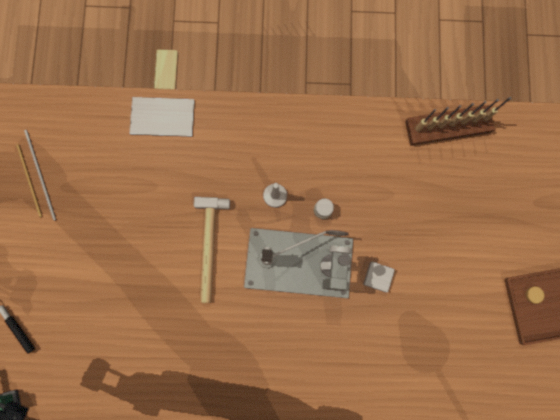

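The scene shows the stand with the knob near (232,122), the head near (301,190) and the mandrel, jar, hammer and block around it. In the top view the plate corners are about (252,229), (354,234), (350,298) and (246,291).

Run:
```python
from h import *
a=cv2.imread('pics/s1.png')[100:275,180:350]; b=cv2.imread('pics/t1.png')[180:310,235:405]
cv2.imwrite('pics/c1.png',np.hstack([cv2.resize(a,None,fx=3.4,fy=3.4,interpolation=2)[:595,:400*2][:,:578]]))
cv2.imwrite('pics/c2.png',cv2.resize(b,None,fx=4,fy=4,interpolation=2))
```

```text
(no output)
```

View pics/c1.png

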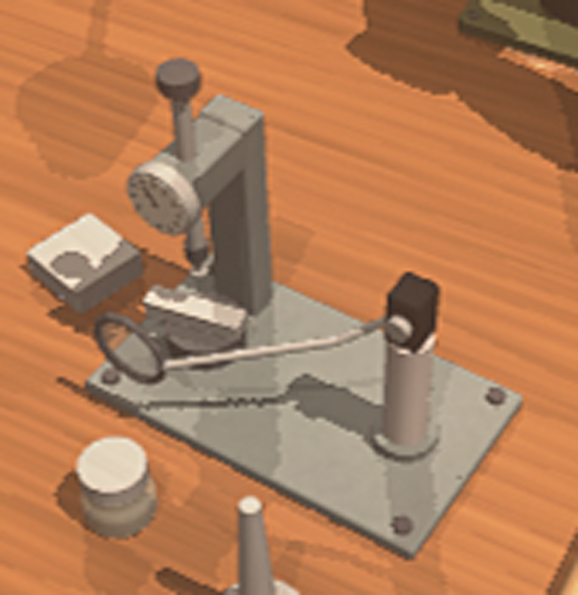

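View pics/c2.png

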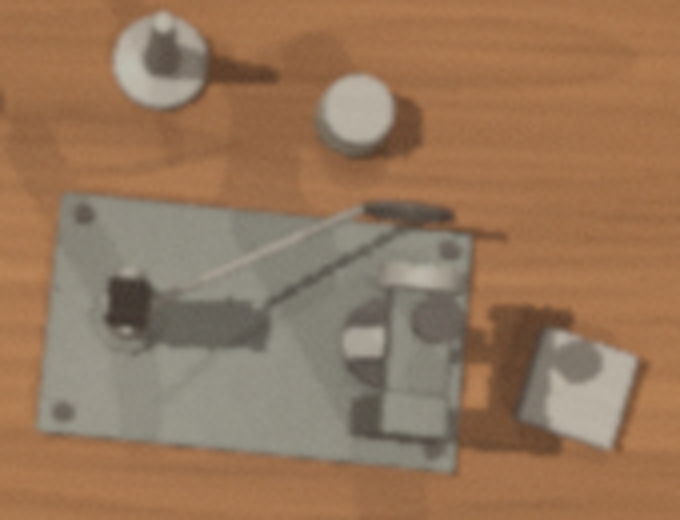

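The crops give sharp plate corners, the knob disc at (437,317) in the top crop and (179,74) in the scene crop, and the button on the side facing the scene camera.

Run:
```python
from h import *
from scipy.optimize import least_squares
B=[.075,.13,.012]
obs=[('s1.png',(-.075,.13,.012),(522,400)),('s1.png',(.075,.13,.012),(413,553)),('s1.png',(.075,-.13,.012),(88,383)),('s1.png',(0,-.08,.25),(179,74)),('s1.png',(0,.08,.132),(412,315)),
('t1.png',(.075,.13,.012),(63,192)),('t1.png',(.075,-.13,.012),(474,235)),('t1.png',(-.075,-.13,.012),(456,472)),('t1.png',(-.075,.13,.012),(38,430)),('t1.png',(0,-.08,.25),(437,317)),('t1.png',(0,.08,.152),(129,303))]
def px(f,u): return np.array([180+u[0]/3.4,100+u[1]/3.4]) if f[0]=='s' else np.array([235+u[0]/4,180+u[1]/4])
def W(p,P):
    c,s=np.cos(p[2]),np.sin(p[2]); return np.array([p[0]+c*P[0]-s*P[1],p[1]+s*P[0]+c*P[1],P[2]])
r=lambda p:np.concatenate([proj(f,W(p,P))[0]-px(f,u) for f,P,u in obs])
o=least_squares(r,[.4,.05,0],loss='soft_l1');print(o.x);print(r(o.x).reshape(-1,2).round(1))
for n,P in dict(knob=(0,-.08,.25),head=(0,.08,.132),loupe=(.075,-.08,.075)).items(): print(n,W(o.x,P))
from scipy.spatial.transform import Rotation as R
print(R.from_quat(get_state()['eef_rot']).as_matrix().round(3))
for u in [(275,196),(324,209)]: print(ray('t1.png',u,.05))
np.save('stand.npy',o.x)
```

```text
[ 0.53235858 -0.01434003 -0.06915698]
[[ 0.3 -1.8]
 [-0.6 -0. ]
 [-2.4 -0.5]
 [-1.4 -3.9]
 [-0.6 -0.7]
 [-1.2 -0.3]
 [-1.  -0.7]
 [-1.   0.3]
 [-1.5  0.3]
 [ 0.1  0.1]
 [-1.  -0.6]]
knob [ 0.52683043 -0.0941488   0.25      ]
head [0.53788673 0.06546874 0.132     ]
loupe [ 0.60165115 -0.09933144  0.075     ]
[[-0.927  0.374 -0.001]
 [ 0.374  0.927 -0.002]
 [-0.    -0.002 -1.   ]]
[0.69187564 0.04918825 0.05      ]
[ 0.66342418 -0.07221676  0.05      ]
```

Emit:
send_rows(motion=[{"z": -1,"rz": 0.14,"jaw": 0},{"z": -1,"rz": 0.14,"jaw": 0},{"z": -1,"rz": 0.14,"jaw": 0},{"z": -1,"rz": 0.14,"jaw": 0},{"z": -1,"rz": 0.14,"jaw": 0}], grip_force=20)

```text
schema error: expected keys x, y, z, rx, ry, rz, jaw
```

Emit:
send_rows(motion=[{"z": -0.4,"rz": 0.14,"jaw": 0},{"z": 0,"rz": 0.14,"jaw": 0},{"z": 0,"rz": 0.14,"jaw": 0},{"z": 0,"rz": 0.137,"jaw": 0},{"z": 0,"jaw": 0}])

```text
schema error: expected keys x, y, z, rx, ry, rz, jaw
```

Emit:
send_rows(motion=[{"x": 0,"y": 0,"z": -1,"rx": 0,"ry": 0,"rz": 0.14,"jaw": 0},{"x": 0,"y": 0,"z": -1,"rx": 0,"ry": 0,"rz": 0.14,"jaw": 0},{"x": 0,"y": 0,"z": -1,"rx": 0,"ry": 0,"rz": 0.14,"jaw": 0},{"x": 0,"y": 0,"z": -1,"rx": 0,"ry": 0,"rz": 0.14,"jaw": 0},{"x": 0,"y": 0,"z": -1,"rx": 0,"ry": 0,"rz": 0.14,"jaw": 0}], grip_force=20)

```text
clock: 0.6
tool_pos: [0.2338, 0.5792, 0.2996]
eef_rot: [0.518, 0.855, -0.001, 0.0]
contact_force: [1.1, -0.1, -0.4]
opening: 0.568
finger_force: 0.0
```

Emit:
send_rows(motion=[{"x": 0,"y": 0,"z": 0,"rx": 0,"ry": 0,"rz": 0.14,"jaw": 0},{"x": 0,"y": 0,"z": 0,"rx": 0,"ry": 0,"rz": 0.14,"jaw": 0},{"x": 0,"y": 0,"z": 0,"rx": 0,"ry": 0,"rz": 0.14,"jaw": 0},{"x": 0,"y": 0,"z": 0,"rx": 0,"ry": 0,"rz": 0.137,"jaw": 0},{"x": 0,"y": 0,"z": 0,"rx": 0,"ry": 0,"rz": 0,"jaw": 0}])

```text
clock: 1.1
tool_pos: [0.2337, 0.5793, 0.2993]
eef_rot: [0.731, 0.682, -0.0, 0.0]
contact_force: [0.4, 0.3, 1.0]
opening: 0.12
finger_force: 0.0
```

Emit:
send_rows(motion=[{"x": -3.3,"y": 1.7,"z": 0,"rx": 0,"ry": 0,"rz": 0,"jaw": 0},{"x": -3.3,"y": 1.7,"z": 0,"rx": 0,"ry": 0,"rz": 0,"jaw": 0},{"x": -3.3,"y": 1.7,"z": 0,"rx": 0,"ry": 0,"rz": 0,"jaw": 0},{"x": -3.3,"y": 1.7,"z": 0,"rx": 0,"ry": 0,"rz": 0,"jaw": 0},{"x": -3.3,"y": 1.7,"z": 0,"rx": 0,"ry": 0,"rz": 0,"jaw": 0}])

```text
clock: 1.6
tool_pos: [0.3076, 0.4075, 0.2996]
eef_rot: [0.73, 0.683, -0.0, 0.0]
contact_force: [0.6, 0.0, -0.2]
opening: 0.003
finger_force: 0.0
```

Emit:
send_rows(motion=[{"x": -3.3,"y": 1.7,"z": 0,"rx": 0,"ry": 0,"rz": 0,"jaw": 0},{"x": -3.3,"y": 1.7,"z": 0,"rx": 0,"ry": 0,"rz": 0,"jaw": 0},{"x": -3.3,"y": 1.7,"z": 0,"rx": 0,"ry": 0,"rz": 0,"jaw": 0},{"x": -3.3,"y": 1.7,"z": 0,"rx": 0,"ry": 0,"rz": 0,"jaw": 0},{"x": -3.3,"y": 1.7,"z": 0,"rx": 0,"ry": 0,"rz": 0,"jaw": 0}])

```text
clock: 2.1
tool_pos: [0.3808, 0.2371, 0.2998]
eef_rot: [0.73, 0.683, 0.0, 0.0]
contact_force: [1.0, 1.1, 0.3]
opening: 0.003
finger_force: 0.0
```

Emit:
send_rows(motion=[{"x": -3.3,"y": 1.7,"z": 0,"rx": 0,"ry": 0,"rz": 0,"jaw": 0},{"x": -3.3,"y": 1.7,"z": 0,"rx": 0,"ry": 0,"rz": 0,"jaw": 0},{"x": -3.3,"y": 1.7,"z": 0,"rx": 0,"ry": 0,"rz": 0,"jaw": 0},{"x": -3.3,"y": 1.7,"z": 0,"rx": 0,"ry": 0,"rz": 0,"jaw": 0},{"x": 0,"y": 0,"z": 0,"rx": 0,"ry": 0,"rz": 0,"jaw": 0}])

```text
clock: 2.6
tool_pos: [0.4408, 0.0967, 0.2999]
eef_rot: [0.733, 0.68, -0.0, 0.001]
contact_force: [0.1, -0.1, -0.8]
opening: 0.0
finger_force: 0.0
```

Run:
```python
from h import *
save('wrist','w1.png'); print(get_state()['tool_pos'])
p=np.load('stand.npy');c,s=np.cos(p[2]),np.sin(p[2])
for P in [(0,-.08,.25),(0,.08,.152),(.075,.13,.012),(.075,-.13,.012)]: print(P,proj('w1.png',[p[0]+c*P[0]-s*P[1],p[1]+s*P[0]+c*P[1],P[2]]))
```

```text
wrist {'vertical_fov': 63.3046526538645, 'cx': 267.5679530161327, 'cy': 207.89196781589627, 'extrinsics': array([[ 0.99699948,  0.07453312,  0.02090089,  0.44610469],
       [-0.07739096,  0.95405276,  0.2894719 ,  0.1708287 ],
       [ 0.00163469, -0.29022087,  0.95695829,  0.43396704],
       [ 0.        ,  0.        ,  0.        ,  1.        ]])}
[0.43977467 0.09954072 0.29972722]
(0, -0.08, 0.25) [[404.18670278 470.29570302]]
(0, 0.08, 0.152) [[380.80976237 221.41419184]]
(0.075, 0.13, 0.012) [[409.07019754 144.89668554]]
(0.075, -0.13, 0.012) [[388.91612057 326.35526125]]
```

View pics/w1.png

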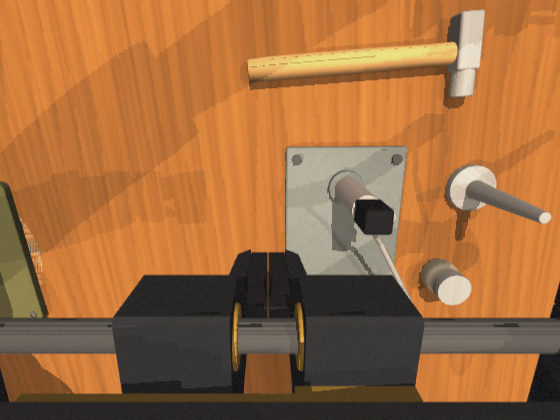

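The wrist picture shows the plate, the head top near (376,217) and the mast base at (347,187), within about 3 mm of the fit. The knob is hidden behind the gripper.

Emit:
send_rows(motion=[{"x": -3.7,"y": 2,"z": 0,"rx": 0,"ry": 0,"rz": 0,"jaw": 0},{"x": -3.7,"y": 2,"z": 0,"rx": 0,"ry": 0,"rz": 0,"jaw": 0},{"x": -3.7,"y": 2,"z": 0,"rx": 0,"ry": 0,"rz": 0,"jaw": 0},{"x": -3.7,"y": 2,"z": 0,"rx": 0,"ry": 0,"rz": 0,"jaw": 0},{"x": -3.8,"y": 1.9,"z": 0,"rx": 0,"ry": 0,"rz": 0,"jaw": 0}])

```text
clock: 3.15
tool_pos: [0.5256, -0.0898, 0.2995]
eef_rot: [0.729, 0.684, 0.0, -0.001]
contact_force: [0.6, 0.9, -0.1]
opening: 0.005
finger_force: 0.0
```

Emit:
send_rows(motion=[{"x": 0,"y": 0,"z": 0.5,"rx": 0,"ry": 0,"rz": 0,"jaw": 0},{"x": 0,"y": 0,"z": 0.5,"rx": 0,"ry": 0,"rz": 0,"jaw": 0},{"x": 0,"y": 0,"z": 0.5,"rx": 0,"ry": 0,"rz": 0,"jaw": 0},{"x": 0,"y": 0,"z": 0.5,"rx": 0,"ry": 0,"rz": 0,"jaw": 0},{"x": 0,"y": 0,"z": 0.5,"rx": 0,"ry": 0,"rz": 0,"jaw": 0}])

```text
clock: 3.65
tool_pos: [0.5247, -0.0888, 0.2743]
eef_rot: [0.73, 0.683, 0.0, -0.0]
contact_force: [-0.4, 0.0, -0.4]
opening: -0.0
finger_force: 0.0
```

Run:
```python
from h import *
save('scene','s2.png');save('top','t2.png'); print(get_state()['tool_pos'])
a=cv2.imread('pics/s2.png')[60:220,170:320];b=cv2.imread('pics/t2.png')[180:310,270:390]
cv2.imwrite('pics/c3.png',np.hstack([cv2.resize(a,(400,427),interpolation=2),cv2.resize(b,(394,427),interpolation=2)]))
```

```text
scene {'vertical_fov': 54.02486776586075, 'cx': 278.06686642694876, 'cy': 210.32108288954518, 'extrinsics': array([[-0.472975  , -0.67109633,  0.57089786,  1.05728734],
       [ 0.88107491, -0.35930805,  0.30757882,  0.29381468],
       [-0.00128682,  0.64848087,  0.76122986,  0.73896043],
       [ 0.        ,  0.        ,  0.        ,  1.        ]])}
top {'vertical_fov': 43.9837454484244, 'cx': 279.2332087401363, 'cy': 209.62511516612358, 'extrinsics': array([[ 0.02932356,  0.98605629, -0.16380821,  0.44927453],
       [-0.99930327,  0.03270482,  0.01798243,  0.0607031 ],
       [ 0.02308901,  0.16316677,  0.98632829,  1.30809716],
       [ 0.        ,  0.        ,  0.        ,  1.        ]])}
[ 0.52435007 -0.08941231  0.27399751]
```

View pics/c3.png

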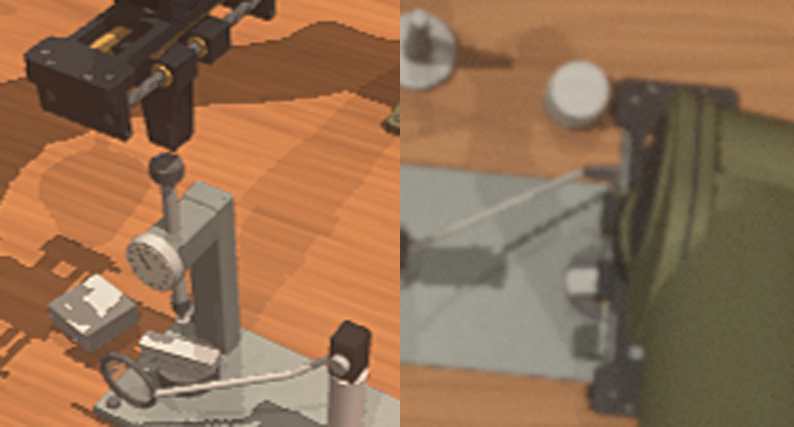

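The fingertips sit at about (175,145) in the crop, some 5 mm to +y of the knob's top centre at (166,160). I correct this and go down.

Emit:
send_rows(motion=[{"x": -0.5,"y": 0.2,"z": 0,"rx": 0,"ry": 0,"rz": 0,"jaw": 0},{"x": 0,"y": 0,"z": 0.3,"rx": 0,"ry": 0,"rz": 0,"jaw": 0},{"x": 0,"y": 0,"z": 0.4,"rx": 0,"ry": 0,"rz": 0,"jaw": 0},{"x": 0,"y": 0,"z": 0.4,"rx": 0,"ry": 0,"rz": 0,"jaw": 0},{"x": 0,"y": 0,"z": 0.4,"rx": 0,"ry": 0,"rz": 0,"jaw": 0}])

```text
clock: 4.25
tool_pos: [0.5264, -0.0955, 0.2593]
eef_rot: [0.731, 0.682, -0.0, -0.0]
contact_force: [-0.6, 0.3, 0.0]
opening: 0.004
finger_force: 0.0
```

Emit:
send_rows(motion=[{"x": 0,"y": 0,"z": 0.4,"rx": 0,"ry": 0,"rz": 0,"jaw": 0},{"x": 0,"y": 0,"z": 0.4,"rx": 0,"ry": 0,"rz": 0,"jaw": 0},{"x": 0,"y": 0,"z": 0.4,"rx": 0,"ry": 0,"rz": 0,"jaw": 0},{"x": 0,"y": 0,"z": 0.4,"rx": 0,"ry": 0,"rz": 0,"jaw": 0},{"x": 0,"y": 0,"z": 0.4,"rx": 0,"ry": 0,"rz": 0,"jaw": 0}])

```text
clock: 4.75
tool_pos: [0.5265, -0.0955, 0.2395]
eef_rot: [0.731, 0.682, 0.0, -0.0]
contact_force: [-1.0, 0.4, 4.0]
opening: 0.005
finger_force: 2.2
```

Contact at 4 N, as expected for the sliding quill. I continue to a TCP height of 0.216.

Emit:
send_rows(motion=[{"x": 0,"y": 0,"z": 0.4,"rx": 0,"ry": 0,"rz": 0,"jaw": 0},{"x": 0,"y": 0,"z": 0.4,"rx": 0,"ry": 0,"rz": 0,"jaw": 0},{"x": 0,"y": 0,"z": 0.3,"rx": 0,"ry": 0,"rz": 0,"jaw": 0},{"x": 0,"y": 0,"z": 0.3,"rx": 0,"ry": 0,"rz": 0,"jaw": 0},{"x": 0,"y": 0,"z": 0.3,"rx": 0,"ry": 0,"rz": 0,"jaw": 0}])

```text
clock: 5.25
tool_pos: [0.5265, -0.0955, 0.2224]
eef_rot: [0.731, 0.682, 0.0, -0.0]
contact_force: [-2.0, 0.3, 3.9]
opening: 0.006
finger_force: 2.1
```

Emit:
send_rows(motion=[{"x": 0,"y": 0,"z": 0.2,"rx": 0,"ry": 0,"rz": 0,"jaw": 0},{"x": 0,"y": 0,"z": 0.2,"rx": 0,"ry": 0,"rz": 0,"jaw": 0},{"x": 0,"y": 0,"z": 0.2,"rx": 0,"ry": 0,"rz": 0,"jaw": 0},{"x": 0,"y": 0,"z": 0.1,"rx": 0,"ry": 0,"rz": 0,"jaw": 0},{"x": 0,"y": 0,"z": 0,"rx": 0,"ry": 0,"rz": 0,"jaw": 0}])

```text
clock: 5.75
tool_pos: [0.5265, -0.0955, 0.2157]
eef_rot: [0.731, 0.682, 0.0, -0.0]
contact_force: [-2.0, 0.7, 4.2]
opening: 0.005
finger_force: 2.2
```

Emit:
send_rows(motion=[{"x": 0,"y": 0,"z": 0.03,"rx": 0,"ry": 0,"rz": 0,"jaw": 0},{"x": 0,"y": 0,"z": 0.03,"rx": 0,"ry": 0,"rz": 0,"jaw": 0},{"x": 0,"y": 0,"z": 0.03,"rx": 0,"ry": 0,"rz": 0,"jaw": 0},{"x": 0,"y": 0,"z": 0.03,"rx": 0,"ry": 0,"rz": 0,"jaw": 0},{"x": 0,"y": 0,"z": 0.03,"rx": 0,"ry": 0,"rz": 0,"jaw": 0}])

```text
clock: 6.25
tool_pos: [0.5265, -0.0955, 0.2144]
eef_rot: [0.731, 0.682, 0.0, -0.0]
contact_force: [-1.9, 1.0, 6.2]
opening: 0.007
finger_force: 3.5
```

Run:
```python
from h import *
save('scene','s3.png'); st=get_state();print(st['tool_pos'],st['contact_force'])
a=cv2.imread('pics/s3.png')[100:220,190:340]
cv2.imwrite('pics/c4.png',cv2.resize(a,(750,600),interpolation=2))
```

```text
scene {'vertical_fov': 54.02486776586075, 'cx': 278.06686642694876, 'cy': 210.32108288954518, 'extrinsics': array([[-0.472975  , -0.67109633,  0.57089786,  1.05728734],
       [ 0.88107491, -0.35930805,  0.30757882,  0.29381468],
       [-0.00128682,  0.64848087,  0.76122986,  0.73896043],
       [ 0.        ,  0.        ,  0.        ,  1.        ]])}
[ 0.52646741 -0.0954985   0.21439485] [-2.58952105  0.31050433  6.14660094]
```

View pics/c4.png

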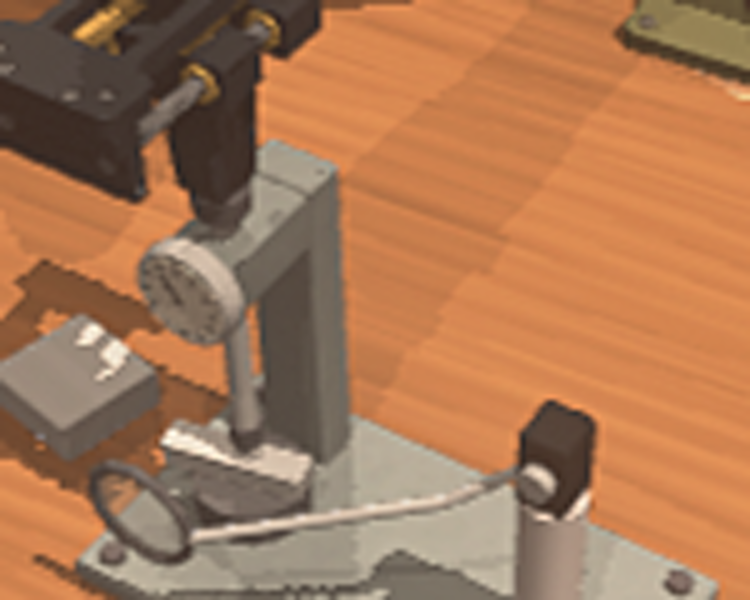

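At 6.2 N, with the foot tip resting on the bar at (245,440), the foot is pressed in about 6 mm. The head is at (555,460). Lift off, open the jaws and move over the head.

Emit:
send_rows(motion=[{"x": 0,"y": 0,"z": -0.5,"rx": 0,"ry": 0,"rz": 0,"jaw": 0},{"x": 0,"y": 0,"z": -2,"rx": 0,"ry": 0,"rz": 0,"jaw": 0},{"x": 0,"y": 0,"z": -3,"rx": 0,"ry": 0,"rz": 0,"jaw": 0},{"x": 0,"y": 0,"z": -2,"rx": 0,"ry": 0,"rz": 0,"jaw": 0},{"x": 0,"y": 0,"z": 0,"rx": 0,"ry": 0,"rz": 0,"jaw": 0}])

```text
clock: 6.8
tool_pos: [0.5284, -0.0961, 0.2916]
eef_rot: [0.732, 0.682, 0.002, 0.002]
contact_force: [0.2, 0.9, 0.7]
opening: 0.007
finger_force: 0.0
```

Emit:
send_rows(motion=[{"x": 3.2,"y": 0,"z": 0,"rx": 0,"ry": 0,"rz": 0,"jaw": 8.5},{"x": 3.2,"y": 0,"z": 0,"rx": 0,"ry": 0,"rz": 0,"jaw": 8.5},{"x": 3.2,"y": 0,"z": 0,"rx": 0,"ry": 0,"rz": 0,"jaw": 8.5},{"x": 3.2,"y": 0,"z": 0,"rx": 0,"ry": 0,"rz": 0,"jaw": 8.5},{"x": 3.3,"y": 0,"z": 0,"rx": 0,"ry": 0,"rz": 0,"jaw": 8.5}])

```text
clock: 7.3
tool_pos: [0.5374, 0.066, 0.288]
eef_rot: [0.732, 0.682, -0.001, -0.0]
contact_force: [0.1, 0.1, -0.2]
opening: 0.431
finger_force: 0.0
```

Emit:
send_rows(motion=[{"x": 0,"y": 0,"z": 2,"rx": 0,"ry": 0,"rz": 0,"jaw": 8.5},{"x": 0,"y": 0,"z": 2,"rx": 0,"ry": 0,"rz": 0,"jaw": 8.5},{"x": 0,"y": 0,"z": 2,"rx": 0,"ry": 0,"rz": 0,"jaw": 8.5},{"x": 0,"y": 0,"z": 2,"rx": 0,"ry": 0,"rz": 0,"jaw": 8.5},{"x": 0,"y": 0,"z": 0,"rx": 0,"ry": 0,"rz": 0,"jaw": 8.5}])

```text
clock: 7.8
tool_pos: [0.5356, 0.0648, 0.2061]
eef_rot: [0.731, 0.682, -0.003, -0.002]
contact_force: [-0.7, -0.6, 0.3]
opening: 0.884
finger_force: 0.0
```

Run:
```python
from h import *
save('wrist','w2.png'); save('scene','s4.png'); st=get_state();print(st['tool_pos'],st['contact_force'])
p=np.load('stand.npy');c,s=np.cos(p[2]),np.sin(p[2])
for P in [(0,.08,.152),(.075,.13,.012),(-.075,.13,.012)]: print(P,proj('w2.png',[p[0]+c*P[0]-s*P[1],p[1]+s*P[0]+c*P[1],P[2]]))
a=cv2.imread('pics/s4.png')[60:260,190:340];b=cv2.imread('pics/w2.png')
cv2.imwrite('pics/c5.png',np.hstack([cv2.resize(a,(315,420),interpolation=2),b[:,60:540]]))
```

```text
wrist {'vertical_fov': 63.3046526538645, 'cx': 267.5679530161327, 'cy': 207.89196781589627, 'extrinsics': array([[ 0.99742398,  0.06652288,  0.02683474,  0.54152847],
       [-0.07144111,  0.95487908,  0.28827435,  0.13885587],
       [-0.0064471 , -0.28944886,  0.95717177,  0.34018893],
       [ 0.        ,  0.        ,  0.        ,  1.        ]])}
scene {'vertical_fov': 54.02486776586075, 'cx': 278.06686642694876, 'cy': 210.32108288954518, 'extrinsics': array([[-0.472975  , -0.67109633,  0.57089786,  1.05728734],
       [ 0.88107491, -0.35930805,  0.30757882,  0.29381468],
       [-0.00128682,  0.64848087,  0.76122986,  0.73896043],
       [ 0.        ,  0.        ,  0.        ,  1.        ]])}
[0.53751138 0.06493616 0.20870417] [0.46769213 0.44063329 0.55226805]
(0, 0.08, 0.152) [[272.34455679 234.69833716]]
(0.075, 0.13, 0.012) [[351.14382838 130.74137546]]
(-0.075, 0.13, 0.012) [[191.90903648 131.04841096]]
```

View pics/c5.png

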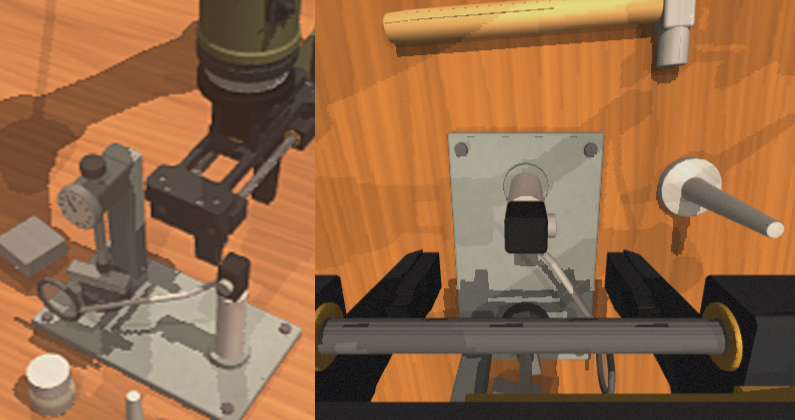

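In the wrist view the head top centre is at about u=271, row 231, against a prediction of (272,235). The aim is good to 2 mm and the gauge foot still rests on the bar. Descend and pinch.

Emit:
send_rows(motion=[{"x": 0,"y": 0,"z": 2,"rx": 0,"ry": 0,"rz": 0,"jaw": 8.5},{"x": 0,"y": 0,"z": 2,"rx": 0,"ry": 0,"rz": 0,"jaw": 8.5},{"x": 0,"y": 0,"z": 2,"rx": 0,"ry": 0,"rz": 0,"jaw": 8.5},{"x": 0,"y": 0,"z": 1,"rx": 0,"ry": 0,"rz": 0,"jaw": 8.5},{"x": 0,"y": 0,"z": 1,"rx": 0,"ry": 0,"rz": 0,"jaw": 8.5}])

```text
clock: 8.4
tool_pos: [0.5385, 0.0651, 0.1294]
eef_rot: [0.731, 0.682, 0.001, 0.0]
contact_force: [0.2, -0.3, -0.7]
opening: 0.965
finger_force: 0.0
```

Emit:
send_rows(motion=[{"x": 0,"y": 0,"z": 0,"rx": 0,"ry": 0,"rz": 0,"jaw": 4.5},{"x": 0,"y": 0,"z": 0,"rx": 0,"ry": 0,"rz": 0,"jaw": 4.5},{"x": 0,"y": 0,"z": 0,"rx": 0,"ry": 0,"rz": 0,"jaw": 4.5},{"x": 0,"y": 0,"z": 0,"rx": 0,"ry": 0,"rz": 0,"jaw": 4.5},{"x": 0,"y": 0,"z": 0,"rx": 0,"ry": 0,"rz": 0,"jaw": 4.5}], grip_force=25)

```text
clock: 8.9
tool_pos: [0.5381, 0.0651, 0.1297]
eef_rot: [0.731, 0.682, 0.0, 0.0]
contact_force: [0.2, -0.8, -0.5]
opening: 0.535
finger_force: 0.0
```

Emit:
send_rows(motion=[{"x": 0,"y": 0,"z": 0,"rx": 0,"ry": 0,"rz": 0,"jaw": 0},{"x": 0,"y": 0,"z": 0,"rx": 0,"ry": 0,"rz": 0,"jaw": 0},{"x": 0,"y": 0,"z": 0,"rx": 0,"ry": 0,"rz": 0,"jaw": 0},{"x": 0,"y": 0,"z": 0,"rx": 0,"ry": 0,"rz": 0,"jaw": 0},{"x": 0,"y": 0,"z": 0,"rx": 0,"ry": 0,"rz": 0,"jaw": 0}])

```text
clock: 9.4
tool_pos: [0.5372, 0.0652, 0.1293]
eef_rot: [0.731, 0.682, -0.0, -0.0]
contact_force: [-2.0, 0.5, 3.7]
opening: 0.294
finger_force: 25.0
```

The opening is 26 mm, so the button is flush. Pull up.

Emit:
send_rows(motion=[{"x": 0,"y": 0,"z": -0.5,"rx": 0,"ry": 0,"rz": 0,"jaw": 0},{"x": 0,"y": 0,"z": -0.8,"rx": 0,"ry": 0,"rz": 0,"jaw": 0},{"x": 0,"y": 0,"z": -0.8,"rx": 0,"ry": 0,"rz": 0,"jaw": 0},{"x": 0,"y": 0,"z": -0.8,"rx": 0,"ry": 0,"rz": 0,"jaw": 0},{"x": 0,"y": 0,"z": -0.8,"rx": 0,"ry": 0,"rz": 0,"jaw": 0}])

```text
clock: 9.9
tool_pos: [0.5372, 0.0651, 0.1668]
eef_rot: [0.731, 0.682, -0.0, -0.0]
contact_force: [-1.5, 0.7, -3.5]
opening: 0.29
finger_force: 25.0
```

Emit:
send_rows(motion=[{"x": 0,"y": 0,"z": -0.8,"rx": 0,"ry": 0,"rz": 0,"jaw": 0},{"x": 0,"y": 0,"z": -0.8,"rx": 0,"ry": 0,"rz": 0,"jaw": 0},{"x": 0,"y": 0,"z": -0.8,"rx": 0,"ry": 0,"rz": 0,"jaw": 0},{"x": 0,"y": 0,"z": -0.8,"rx": 0,"ry": 0,"rz": 0,"jaw": 0},{"x": 0,"y": 0,"z": -0.8,"rx": 0,"ry": 0,"rz": 0,"jaw": 0}])

```text
clock: 10.4
tool_pos: [0.5372, 0.0651, 0.2067]
eef_rot: [0.731, 0.682, -0.0, -0.0]
contact_force: [-1.8, 2.2, -5.2]
opening: 0.294
finger_force: 25.0
```

Emit:
send_rows(motion=[{"x": 0,"y": 0,"z": -0.4,"rx": 0,"ry": 0,"rz": 0,"jaw": 0},{"x": 0,"y": 0,"z": -0.4,"rx": 0,"ry": 0,"rz": 0,"jaw": 0},{"x": 0,"y": 0,"z": -0.3,"rx": 0,"ry": 0,"rz": 0,"jaw": 0},{"x": 0,"y": 0,"z": -0.1,"rx": 0,"ry": 0,"rz": 0,"jaw": 0},{"x": 0,"y": 0,"z": -0.05,"rx": 0,"ry": 0,"rz": 0,"jaw": 0}])

```text
clock: 10.9
tool_pos: [0.5372, 0.0652, 0.2185]
eef_rot: [0.731, 0.682, -0.0, -0.0]
contact_force: [-4.9, 1.9, -5.9]
opening: 0.296
finger_force: 25.0
```

Emit:
send_rows(motion=[{"x": 0,"y": 0,"z": 0,"rx": 0,"ry": 0,"rz": 0,"jaw": 0},{"x": 0,"y": 0,"z": 0,"rx": 0,"ry": 0,"rz": 0,"jaw": 0},{"x": 0,"y": 0,"z": 0,"rx": 0,"ry": 0,"rz": 0,"jaw": 0},{"x": 0,"y": 0,"z": 0,"rx": 0,"ry": 0,"rz": 0,"jaw": 0},{"x": 0,"y": 0,"z": 0,"rx": 0,"ry": 0,"rz": 0,"jaw": 0}])

```text
clock: 11.4
tool_pos: [0.5372, 0.0652, 0.2184]
eef_rot: [0.731, 0.682, -0.0, -0.0]
contact_force: [-4.5, 2.2, -5.4]
opening: 0.294
finger_force: 25.0
```

Run:
```python
from h import *
save('scene','s5.png'); st=get_state();print(st['tool_pos'],st['contact_force'])
a=cv2.imread('pics/s5.png')[60:300,170:390]
cv2.imwrite('pics/c6.png',cv2.resize(a,(550,600),interpolation=2))
```

```text
scene {'vertical_fov': 54.02486776586075, 'cx': 278.06686642694876, 'cy': 210.32108288954518, 'extrinsics': array([[-0.472975  , -0.67109633,  0.57089786,  1.05728734],
       [ 0.88107491, -0.35930805,  0.30757882,  0.29381468],
       [-0.00128682,  0.64848087,  0.76122986,  0.73896043],
       [ 0.        ,  0.        ,  0.        ,  1.        ]])}
[0.53726192 0.06511858 0.21843145] [-5.0420323   1.94542559 -5.80194625]
```

View pics/c6.png

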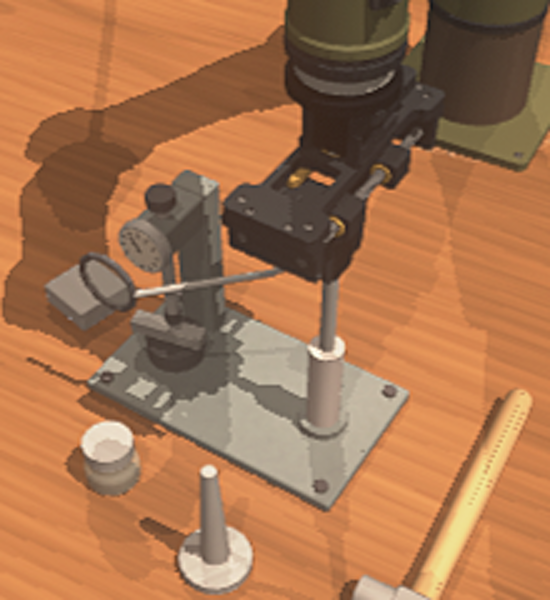

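The mast is fully out, with the sleeve top at (325,350), and the foot is still on the bar at (172,322). The travel is 89 mm. A small extra pull confirms the stop.

Emit:
send_rows(motion=[{"x": 0,"y": 0,"z": -0.1,"rx": 0,"ry": 0,"rz": 0,"jaw": 0},{"x": 0,"y": 0,"z": -0.1,"rx": 0,"ry": 0,"rz": 0,"jaw": 0},{"x": 0,"y": 0,"z": 0,"rx": 0,"ry": 0,"rz": 0,"jaw": 0},{"x": 0,"y": 0,"z": 0,"rx": 0,"ry": 0,"rz": 0,"jaw": 0},{"x": 0,"y": 0,"z": 0,"rx": 0,"ry": 0,"rz": 0,"jaw": 0}])

```text
clock: 11.95
tool_pos: [0.5372, 0.0651, 0.2197]
eef_rot: [0.731, 0.682, -0.001, -0.001]
contact_force: [-0.4, 2.0, -22.3]
opening: 0.294
finger_force: 25.0
```

The stop is confirmed at 22 N. I ease off slightly and hand in.

Emit:
send_rows(motion=[{"x": 0,"y": 0,"z": 0.1,"rx": 0,"ry": 0,"rz": 0,"jaw": 0},{"x": 0,"y": 0,"z": 0,"rx": 0,"ry": 0,"rz": 0,"jaw": 0},{"x": 0,"y": 0,"z": 0,"rx": 0,"ry": 0,"rz": 0,"jaw": 0},{"x": 0,"y": 0,"z": 0,"rx": 0,"ry": 0,"rz": 0,"jaw": 0},{"x": 0,"y": 0,"z": 0,"rx": 0,"ry": 0,"rz": 0,"jaw": 0}])

```text
clock: 12.45
tool_pos: [0.5372, 0.0651, 0.2196]
eef_rot: [0.731, 0.682, -0.0, -0.0]
contact_force: [-4.9, 2.3, -15.7]
opening: 0.294
finger_force: 25.0
```

```bash
python3 -c "
from plant import *
s=get_state();print(s['tool_pos'],s['contact_force'],s['opening']);print(finish_job())"
```

```text
[0.53724799 0.06509891 0.21960667] [ -4.87659074   2.31516387 -15.72759419] 0.29435470239034334
the job is handed in; nothing more can be done
None
```

I handed the job in at 12.5 s, but the hand-in gave no verdict: by my readings the gauge foot is pressed in about 6 mm on the bar, and the mast is held at its second stop with the button pinched flush.

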